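Set the tile cutter's swivel fence to 30 degrees

ROBOT

A 6-joint arm with a two-finger parallel gripper is mounted at the origin on the work surface. World frame = base frame: x ahead of the robot, y to its left, z up, the work surface at z = 0. Lengths are in mm, angles in rad, forces in N, time in s.
With the tool pointing down it reaches from about 300 to 775 mm from the base axis. Payload 14.6 kg.
Tool frame: the origin (TCP) lies midway between the tips of the shut fingers; the grasp point (between the pads) lies 19 mm behind it; z points along the fingers, y is the direction in which the jaws open and shut (so a half turn about z gives the same grasp; the last joint's range is limited). The gripper opens to 94 mm and grips with 3 to 60 N. Pads are 16 mm wide; open, the fingers measure 119 mm over their backs; the gripper's body (75 mm by 177 mm) begins 78 mm behind the grasp point.
Start: joints at [-0.067, 0.3, 1.521, -0, 1.321, -0.067], TCP at [549.99, -0.002, 165.746] pointing down, gripper open.
Joint ranges: [-3.03, 3.03], [-0.79, 2.21], [0.23, 2.52], [-1.04, 4.18], [0, 3.07], [-2.55, 2.55]. Speed limits (rad/s): [2.22, 2.22, 2.57, 3.14, 3.14, 3.14].

INTERFACE

Orientations are given as [roll, pitch, yaw] about the fixed x, y, z axes, in that order (R = Rz(yaw) Ry(pitch) Rx(roll)).
In Python, from cell import manip gives the robot as it stands.
- The arm moves only by the tool play_rows, never from a script. Its argument "commands" is a list of rows, each an object of numbers: "x", "y", "z": the shift along the tool's x, y, z in m; "wx", "wy", "wz": the turn, a rotation vector about the tool's x, y, z in degrees; "grip": the opening, from 0 (shut) to 1 (fully open). In form: [{"x": .., "y": .., "z": .., "wx": .., "wy": .., "wz": .., "grip": ..}, ...]. A call has 1 to 20 rows; each row shifts and turns the commanded pose from where the row before left it, along the tool's axes as they then stand; what a row does not reach is not made up. A row lasts 1/8 s, in which the tool goes at most 62.5 mm and 10.7 degrees, less where a joint would pass 70% of its speed; a pose out of reach is approached as far as the arm can. A call is refused whole if a number of a shift passes 0.0625 or a number of a turn 10.7, either way. A call with a gripper value outside its range is refused whole. The fingers move at their own pace and stop on an object; "squeeze" is the grip in N (left out, the last holds). Time passes only in rows, so rows that do not move let the fingers close. It gives the time, the measured TCP pose, the force and the opening at its end, in the units of the state.
- manip.read_state(): the state, without advancing time (a new reading comes with each control period).
- manip.camera(name): name is "scene" or "side" or "wrist"; returns (picture, depth): 400x640x3 uint8, red, green, blue; 400x640 float32, mm along the optical axis (not along the pixel's ray), 0 where there is no reading.
- manip.camera_info(name): a dict with "intrinsics" (3x3 intrinsics, pixels), "camera_from_world" (4x4, takes a point from world to camera coordinates); the wrist camera has in their place "tool_from_camera" (4x4, takes a point from camera to tool coordinates, whose origin is the TCP and whose axes are the flange's). Camera axes: x right, y up, looking along -z (the intrinsics and any distortion apply to the point x, -y, -z); pixel columns grow to the right and rows downward; lengths in mm; the calibration is good to about 2 mm. The wrist camera is an equidistant fisheye: a pixel r from the principal point sees the ray r / f radians off the axis. A picture is of the moment at which its call begins: read the wrist's pose just before it. camera_info takes no time and is no camera call.
- manip.sign_off(): hands the job in, once; it reports no verdict.
The state is a dict: "clock": time; "joints": joint angles; "qd": joint speeds; "effort": joint torques, N m; "eef_pos": TCP position; "eef_rot": TCP orientation; "wrist_force": force on the tool from outside, world axes, zero at the start; "moment": the same for the moment, N m; "finger_gap": finger opening in mm.
Only numpy, scipy, OpenCV 4.12 (cv2) and the standard library are available. Lean on these libraries where they do the work, as an engineer would, in place of code of your own. Each camera call takes 0.05 s, during which the arm holds its last target.

TASK

Set the tile cutter for a 30 degree cut: loosen the fence's clamp knob, swing the fence round to the 30 degree mark on the angle plate, and retighten the knob so that the fence is firmly clamped there, without overtightening it. Never drag the fence while it is clamped, and leave the tiles, plates and pots where they are.

Things in the scene. Friction and masses are not known exactly. Their poses are not given: they have to be found in the camera images.
- tile_cutter: Hand tile cutter fixed on the table: base 460 x 200 mm, twin rails along its y axis (27 mm either side of centre, 72-88 mm high, end brackets to 97 mm), carriage and handle (to 185 mm) parked at the -y end. Origin on the table under the fence pivot; base from y +60 to -400 mm, handle to -500. The fence stands on its +x side over an angle plate (sector, radius 150 mm, top 26 mm high).
- fence (a joint): Fence angle (rad) about its upright pivot. 0: square to the rails, along the cutter's +x; grows clockwise seen from above, towards the cutter's -y. 30 degrees = 0.5236; stops at -0.02 and 0.82. With the knob loose it swings stiffly (0.35 N m, about 2 N at fence_grip) and stays where left; clamped it must not be forced.
- fence_pivot (a point): Point on the fence's pivot axis, 50 mm above the table.
- fence_grip (a point): Place to grip or push the fence: centre of the bar's section, 185 mm from the pivot, 38.5 mm up, outside the angle plate (only table below). The fence is an aluminium bar 16 mm wide, 22 mm tall (27.5-49.5 mm up), ending 218 mm from the pivot. x axis: along the bar, outwards. Its -y face lies on the line through the pivot and is read against the scale; the bar's centre line is 8 mm behind it.
- mark_30 (a point): Point on the 30 degree mark, 140 mm from the pivot, 26 mm up. The scale on the rim of the angle plate has long dark lines at 0, 15, 30 and 45 degrees and short ones every 5 between. Axes are the cutter's.
- clamp_knob: Black steel bar-shaped knob on the fence, 115 mm from the pivot, over the bar's centre line and riding with it. Grip bar 64 mm long, 14 thick, 27 tall (54.5-81.5 mm up, 5 mm clear of the fence); origin at its centre. x: along the 64 mm, y: across, z: up, the turning axis. Right-hand screw: clockwise from above tightens. Free, it turns against 0.03 N m and rises 1.8 mm per rad as it is undone.
- clamp_strip: Steel arc in the angle plate, pressed by the end of the knob's screw (origin, axes: the cutter). From first bite, at a knob angle that differs each time, the moment to tighten rises some 0.9 N m per rad, felt truly if turned slowly. Properly tight: 0.3-0.5 N m, 0.3-0.55 rad past the bite; over 1: overtightened. At the start clamped, lightly to too tightly: 0.1-1.25 rad of loosening frees it.
- tile_blank: Bystander: white square tile 72 x 72 x 7 mm lying on the cutter's bed, clear of the fence. Origin: centre of its underside.
- tile_offcut: Bystander: terracotta tile offcut 70 x 42 x 7 mm on the table beside the fence, on the side away from its swing. Origin: middle of its underside.
- chalk_plate_a: Bystander: white plate 184 mm across, 16 mm high, with ceramic chalks. Origin: centre of its underside.
- chalk_plate_b: Bystander: white plate like the first.
- chalk_plate_c: Bystander: white plate like the first.
- glaze_jar: Bystander: jar 68 mm across, 85 mm high. Origin: centre of its underside.
- brush_pot: Bystander: terracotta pot 72 mm across, 90 mm high, brushes up to 210 mm. Origin: centre of its underside.
- tile_stack: Bystander: five 100 mm tiles stacked 40 mm high. Origin: centre of its underside.

How it is judged (in metres and radians):
On the way, in this order (a step that is already met when the one before it is completed fails the run):
1. the clamp knob is loosened until the clamp is free (contact force between clamp_knob and clamp_strip below 1 N), for 0.2 s.
2. the loose fence is swung to the 30 degree mark, within 1.7 degrees (value of joint fence between 0.4936 and 0.5536 rad and contact force between clamp_knob and clamp_strip below 5 N), for 0.2 s.
At the end, for the whole second after the job is handed in: The fence stands at 30 degrees within 1.7 degrees (joint 0.494 to 0.554) and at rest, properly clamped: the knob's screw presses on the strip with 45 to 110 N (tightened with about 0.3 to 0.5 N m) (value of joint fence between 0.4936 and 0.5536 rad and contact force between clamp_knob and clamp_strip between 45 and 110 N and velocity of joint fence between -0.02 and 0.02 rad/s); the robot touches nothing.
It fails at once if the fence is dragged while it is clamped (contact force between clamp_knob and clamp_strip above 25 N and (velocity of joint fence above 0.08 rad/s or velocity of joint fence below -0.08 rad/s)).
It fails at once if the knob is overtightened (clamp force over 250 N, some 1.3 N m) (contact force between clamp_knob and clamp_strip above 250 N).
It fails at once if a bystander is moved by more than 30 mm (distance of any of tile_blank, tile_offcut, chalk_plate_a, chalk_plate_b, chalk_plate_c, glaze_jar, brush_pot, tile_stack from where it was at the start of the episode above 0.03 m).
It also fails if it takes over 58 s, if anything falls off the work surface, if the arm or the gripper's body presses on something with over 40 N, if the wrist force passes 120 N, or if a joint passes its speed limit or range.

## Working session

There is one attempt and no reset: what is moved stays moved. The work goes in short steps, Python scripts to look and compute and a tool call to move; the robot and the scene stay as the last step left them, time stands still between calls to the robot, and variables do not carry over. Pictures are saved under pics/ and viewed, and the job is handed in when it is done.

Besides the shell and the picture viewer there is one more tool, called as name(argument=value, ...), one argument or row to a line, values as JSON. play_rows: Moves the arm, as the interface text tells. Its arguments: {"type":"object","properties":{"commands":{"type":"array"},"squeeze":{"type":"number"}},"required":["commands"]}

```bash
ls; mkdir -p pics
cat > h.py <<'E'
import numpy as np,cv2
from cell import manip
def snap(n,f):
    p,d=manip.camera(n); cv2.imwrite(f'pics/{f}.png',p[:,:,::-1]); np.save(f'pics/{f}_d.npy',d); return p,d
def ray(n,u,v):
    i=manip.camera_info(n);K=np.array(i['intrinsics']);T=np.linalg.inv(np.array(i['camera_from_world']))
    x,y=(u-K[0,2])/K[0,0],(v-K[1,2])/K[1,1]
    return T[:3,3],T[:3,:3]@np.array([x,-y,-1])
def onz(n,u,v,z):
    o,d=ray(n,u,v); return o+d*(z-o[2])/d[2]
E
python3 - <<'E'
from h import *
for n in('scene','side','wrist'):
    snap(n,n+'0'); i=manip.camera_info(n); print(n,{k:np.round(np.array(v),3).tolist() if not isinstance(v,str) else v for k,v in i.items()})
print(manip.read_state())
E
```

```text
pics
scene {'intrinsics': [[446.788, 0.0, 314.23], [0.0, 446.788, 203.012], [0.0, 0.0, 1.0]], 'camera_from_world': [[-0.231, 0.973, -0.013, 110.934], [-0.557, -0.122, 0.822, 255.719], [0.798, 0.197, 0.57, -1735.65], [0.0, 0.0, 0.0, 1.0]]}
side {'intrinsics': [[453.056, 0.0, 322.445], [0.0, 453.056, 199.189], [0.0, 0.0, 1.0]], 'camera_from_world': [[0.816, -0.578, -0.004, -475.328], [0.433, 0.606, 0.667, -310.017], [-0.383, -0.546, 0.745, -1174.648], [0.0, 0.0, 0.0, 1.0]]}
wrist {'intrinsics': [[309.707, 0.0, 318.922], [0.0, 309.707, 200.773], [0.0, 0.0, 1.0]], 'tool_from_camera': [[-0.001, 0.967, 0.256, 74.061], [1.0, 0.001, -0.001, -0.849], [-0.001, 0.256, -0.967, -218.852], [0.0, 0.0, 0.0, 1.0]]}
{'clock': 0.15, 'joints': array([-6.66061064e-02,  3.00324479e-01,  1.52143809e+00,  4.25491794e-06,
        1.32073365e+00, -6.66178468e-02]), 'qd': array([-0.00013788, -0.00172879, -0.00299502, -0.00089767,  0.00084252,
        0.0004469 ]), 'effort': array([-2.50185103e-04, -5.31960297e+01, -3.52822959e+01,  7.07691838e-02,
        2.35654798e-02, -3.66386917e-05]), 'eef_pos': array([5.49754537e+02, 1.13638875e-02, 1.65327272e+02]), 'eef_rot': array([-3.14069136e+00, -6.42620924e-05,  1.57080698e+00]), 'wrist_force': array([-0.08137449,  1.14212895,  0.38458447]), 'moment': array([0.02733482, 0.01618385, 0.02073672]), 'finger_gap': 94.2152594867856}
```

View pics/scene0.png

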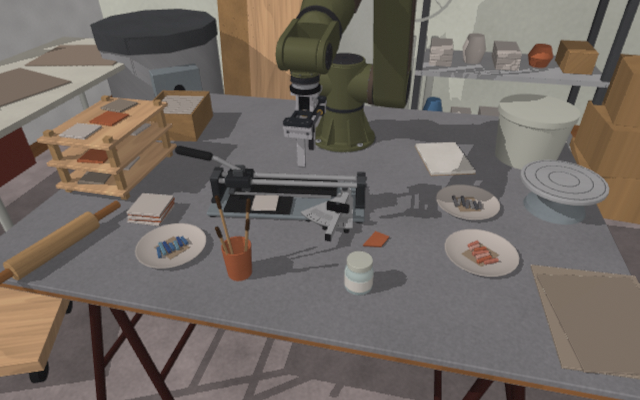

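View pics/side0.png

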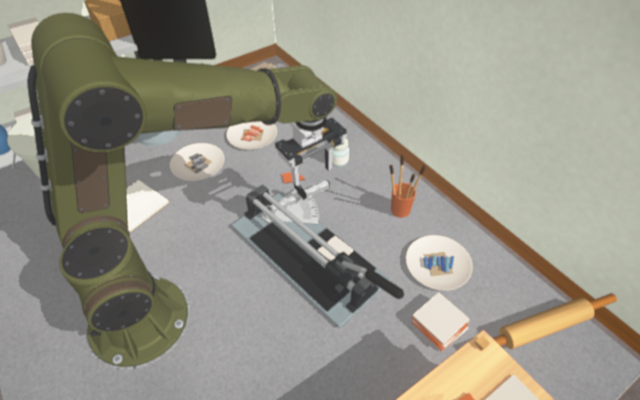

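View pics/wrist0.png

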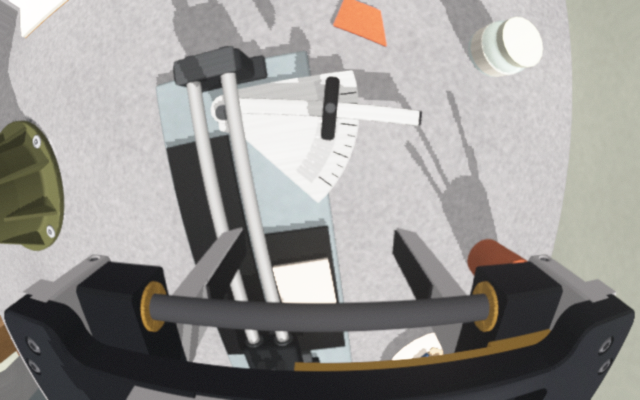

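```bash
cat >> h.py <<'E'
from scipy.spatial.transform import Rotation as R
def wonz(u,v,z,s):
    i=manip.camera_info('wrist');K=np.array(i['intrinsics']);T=np.array(i['tool_from_camera'])
    x,y=u-K[0,2],v-K[1,2];r=np.hypot(x,y);t=r/K[0,0]
    d=np.array([np.sin(t)*x/r,-np.sin(t)*y/r,-np.cos(t)])
    W=R.from_euler('xyz',s['eef_rot']).as_matrix()
    o=W@T[:3,3]+s['eef_pos'];d=W@T[:3,:3]@d
    return o+d*(z-o[2])/d[2]
E
python3 - <<'E'
from h import *
im=cv2.imread('pics/wrist0.png')
cv2.imwrite('pics/w0z.png',cv2.resize(im[40:240,180:440],None,fx=3,fy=3,interpolation=cv2.INTER_CUBIC))
E
```

```text
(no output)
```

View pics/w0z.png

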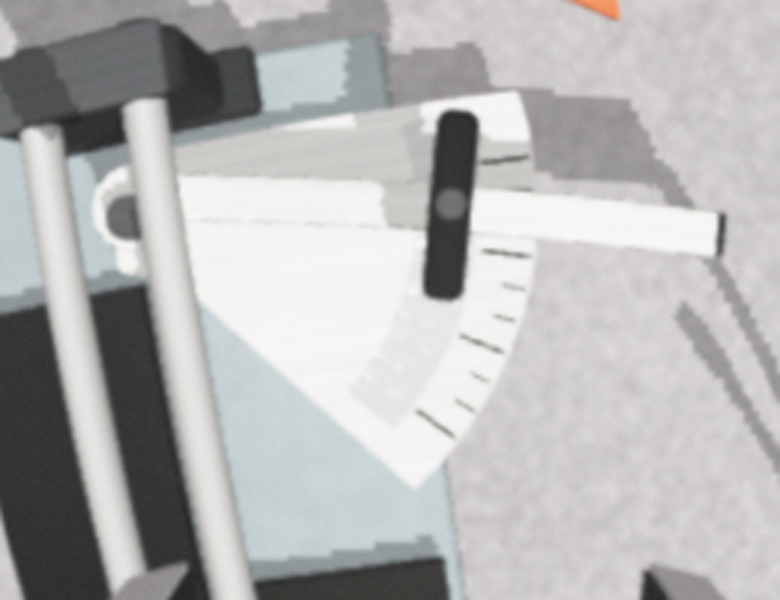

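Run:
```python
from h import *
s=manip.read_state()
f=lambda u,v,z: wonz(180+u/3-.33,40+v/3-.33,z,s)
for n,u,v,z in [('pivcap',122,217,50),('m0in',482,162,26),('m0out',528,156,26),('m15in',485,250,26),('m15out',530,256,26),('m30in',460,335,26),('m30out',503,350,26),('m45in',417,410,26),('m45out',454,437,26),('knobT',459,112,81.5),('knobB',444,297,81.5),('knobc',451,203,81.5),('end_top',722,215,49.5),('end_bot',718,253,49.5),('barL_up',180,177,49.5),('barL_lo',190,218,49.5)]:
    print(n,f(u,v,z).round(1))
P={}
```

```text
pivcap [440.5  86.8  50. ]
m0in [573.5 105.6  26. ]
m0out [591.1 108.3  26. ]
m15in [574.8  71.6  26. ]
m15out [592.1  69.5  26. ]
m30in [565.3  38.6  26. ]
m30out [582.1  32.8  26. ]
m45in [548.7   9.   26. ]
m45out [563.3  -1.8  26. ]
knobT [562.3 117.1  81.5]
knobB [557.6  56.5  81.5]
knobc [559.8  87.2  81.5]
end_top [661.1  87.7  49.5]
end_bot [659.9  73.4  49.5]
barL_up [462.9 100.4  49.5]
barL_lo [466.5  85.1  49.5]
```

play_rows(
  commands=[
    {"x":0.022,"y":0.0025,"wz":1.1,"grip":1},
    {"x":0.022,"y":0.0025,"wz":1.1,"grip":1},
    {"x":0.022,"y":0.0025,"wz":1.1,"grip":1},
    {"x":0.0215,"y":0.0025,"wz":1.1,"grip":1},
    {"z":0.02,"grip":1},
    {"z":0.02,"grip":1},
    {"grip":1},
  ],
)

```text
$.commands[0]: bad value
```

Run:
```python
from h import *
print({k:np.round(v,3) for k,v in manip.read_state().items()})
snap('wrist','wrist1');s=manip.read_state()
im=cv2.imread('pics/wrist1.png');cv2.imwrite('pics/w1z.png',cv2.resize(im[150:400,120:520],None,fx=2,fy=2,interpolation=cv2.INTER_CUBIC))
snap('scene','scene1'); im=cv2.imread('pics/scene1.png');cv2.imwrite('pics/s1z.png',cv2.resize(im[120:270,200:420],None,fx=3.6,fy=3.6,interpolation=cv2.INTER_CUBIC))
```

```text
{'clock': np.float64(0.15), 'joints': array([-0.067,  0.3  ,  1.521,  0.   ,  1.321, -0.067]), 'qd': array([-0.   , -0.002, -0.003, -0.001,  0.001,  0.   ]), 'effort': array([-0.0000e+00, -5.3196e+01, -3.5282e+01,  7.1000e-02,  2.4000e-02,
       -0.0000e+00]), 'eef_pos': array([5.49755e+02, 1.10000e-02, 1.65327e+02]), 'eef_rot': array([-3.141, -0.   ,  1.571]), 'wrist_force': array([-0.081,  1.142,  0.385]), 'moment': array([0.027, 0.016, 0.021]), 'finger_gap': np.float64(94.215)}
```

View pics/w1z.png

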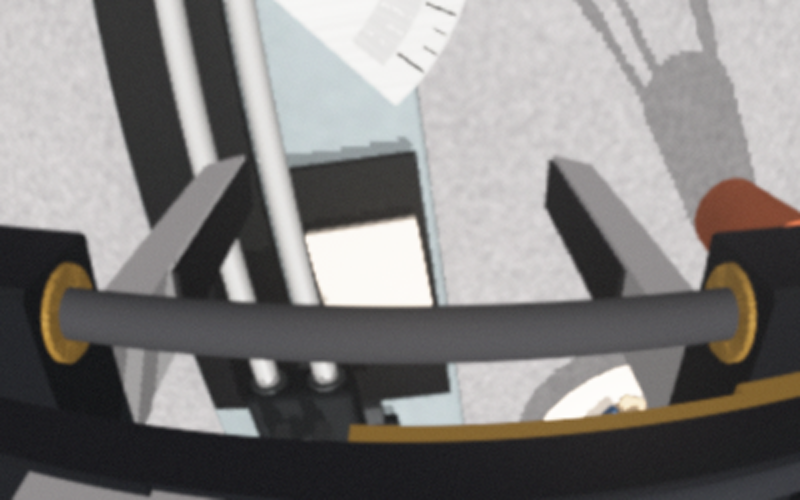

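View pics/s1z.png

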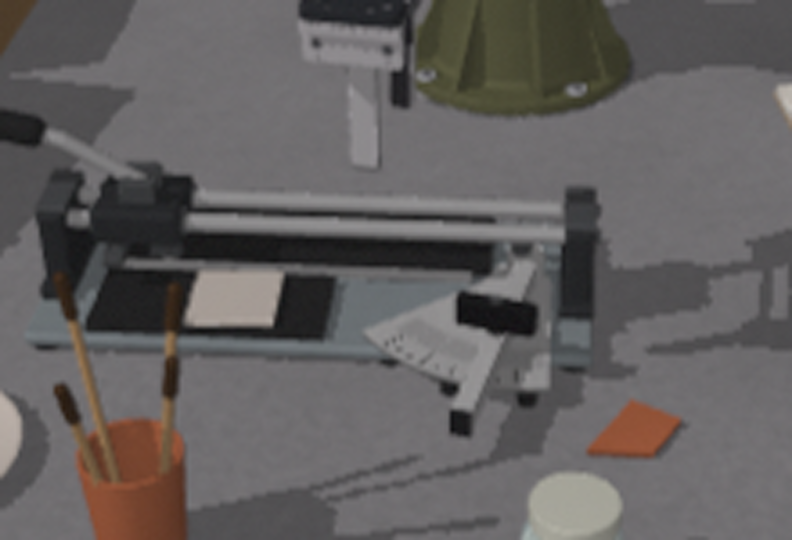

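play_rows(
  commands=[
    {"x":0.022,"y":0.0025,"z":0,"wx":0,"wy":0,"wz":1.1,"grip":1},
    {"x":0.022,"y":0.0025,"z":0,"wx":0,"wy":0,"wz":1.1,"grip":1},
    {"x":0.022,"y":0.0025,"z":0,"wx":0,"wy":0,"wz":1.1,"grip":1},
    {"x":0.0215,"y":0.0025,"z":0,"wx":0,"wy":0,"wz":1.1,"grip":1},
    {"x":0,"y":0,"z":0.02,"wx":0,"wy":0,"wz":0,"grip":1},
    {"x":0,"y":0,"z":0.02,"wx":0,"wy":0,"wz":0,"grip":1},
    {"x":0,"y":0,"z":0,"wx":0,"wy":0,"wz":0,"grip":1},
  ],
)

```text
clock: 1.12
eef_pos: [561.7, 87.1, 124.5]
eef_rot: [-3.139, 0.0, 1.494]
wrist_force: [0.4, 0.4, 1.6]
finger_gap: 94.2
```

Run:
```python
from h import *
print({k:np.round(v,3) for k,v in manip.read_state().items()})
snap('wrist','wrist2');s=manip.read_state()
im=cv2.imread('pics/wrist2.png');cv2.imwrite('pics/w2z.png',cv2.resize(im[150:400,120:520],None,fx=2,fy=2,interpolation=cv2.INTER_CUBIC))
```

```text
{'clock': np.float64(1.125), 'joints': array([ 0.089,  0.378,  1.515, -0.   ,  1.251,  0.166]), 'qd': array([-0.002, -0.025, -0.037,  0.001,  0.023,  0.   ]), 'effort': array([ 1.3100e-01, -5.5201e+01, -3.2937e+01,  7.1000e-02, -4.4300e-01,
        1.0000e-03]), 'eef_pos': array([561.712,  87.123, 124.502]), 'eef_rot': array([-3.139,  0.   ,  1.494]), 'wrist_force': array([0.447, 0.356, 1.566]), 'moment': array([0.031, 0.011, 0.019]), 'finger_gap': np.float64(94.176)}
```

View pics/w2z.png

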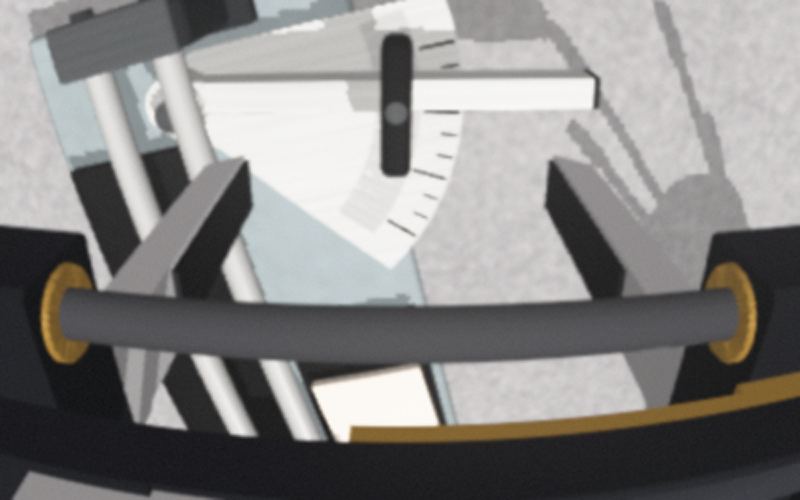

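Run:
```python
from h import *
s=manip.read_state()
f=lambda u,v,z: wonz(120+u/2-.25,150+v/2-.25,z,s).round(1)
print(f(397,35,81.5),f(396,176,81.5),f(396,113,81.5),f(597,77,49.5),f(595,110,49.5),f(430,180,26))
```

```text
[563.7 121.3  81.5] [558.2  56.9  81.5] [560.5  86.7  81.5] [662.4  88.4  49.5] [661.3  71.2  49.5] [574.9  31.1  26. ]
```

play_rows(
  commands=[
    {"x":0,"y":-0.0005,"z":0.021,"wx":0,"wy":0,"wz":0,"grip":1},
    {"x":0,"y":0,"z":0.021,"wx":0,"wy":0,"wz":0,"grip":0.6},
    {"x":0,"y":0,"z":0.02,"wx":0,"wy":0,"wz":0,"grip":0.4},
    {"x":0,"y":0,"z":0,"wx":0,"wy":0,"wz":0,"grip":0.25},
    {"x":0,"y":0,"z":0,"wx":0,"wy":0,"wz":0,"grip":0.25},
  ],
  squeeze=60,
)

```text
clock: 1.8
eef_pos: [562.7, 87.2, 65.2]
eef_rot: [3.14, -0.0, 1.494]
wrist_force: [0.2, -0.3, 0.2]
finger_gap: 57.6
```

Run:
```python
from h import *
print({k:np.round(v,3) for k,v in manip.read_state().items()})
```

```text
{'clock': np.float64(1.8), 'joints': array([0.089, 0.441, 1.574, 0.   , 1.125, 0.166]), 'qd': array([ 0.001, -0.004,  0.001,  0.   , -0.004, -0.002]), 'effort': array([-2.0000e-02, -5.7007e+01, -3.1592e+01,  6.7000e-02, -1.0000e-03,
       -0.0000e+00]), 'eef_pos': array([562.713,  87.208,  65.176]), 'eef_rot': array([ 3.14 , -0.   ,  1.494]), 'wrist_force': array([ 0.246, -0.27 ,  0.159]), 'moment': array([0.017, 0.009, 0.032]), 'finger_gap': np.float64(57.616)}
```

play_rows(
  commands=[
    {"x":0,"y":-0.0017,"z":0.002,"wx":0,"wy":0,"wz":0,"grip":0.25},
    {"x":0,"y":0,"z":0,"wx":0,"wy":0,"wz":0,"grip":0.2},
    {"x":0,"y":0,"z":0,"wx":0,"wy":0,"wz":0,"grip":0},
    {"x":0,"y":0,"z":0,"wx":0,"wy":0,"wz":0,"grip":0},
    {"x":0,"y":0,"z":0,"wx":0,"wy":0,"wz":0,"grip":0},
    {"x":0,"y":0,"z":0,"wx":0,"wy":0,"wz":0,"grip":0},
  ],
  squeeze=60,
)

```text
clock: 2.55
eef_pos: [560.3, 87.3, 61.7]
eef_rot: [-3.142, -0.0, 1.494]
wrist_force: [0.5, 0.1, -0.3]
finger_gap: 1.0
```

```bash
cat > st.py <<'E'
from h import *
s=manip.read_state()
for k in('clock','eef_pos','eef_rot','wrist_force','moment','finger_gap'):print(k,np.round(s[k],3))
print('j6',s['joints'][5])
E
python3 st.py
```

```text
clock 2.55
eef_pos [560.294  87.314  61.735]
eef_rot [-3.142 -0.     1.494]
wrist_force [ 0.501  0.11  -0.333]
moment [0.013 0.038 0.004]
finger_gap 1.033
j6 0.16681417639371862
```

Run:
```python
from h import *
snap('wrist','wrist3');snap('side','side3');snap('scene','scene3')
im=cv2.imread('pics/wrist3.png');a=cv2.resize(im[150:400,120:520],(800,500),interpolation=cv2.INTER_CUBIC);cv2.imwrite('pics/w3z.png',a)
im=cv2.imread('pics/scene3.png');cv2.imwrite('pics/s3z.png',cv2.resize(im[120:270,200:420],None,fx=3.6,fy=3.6,interpolation=cv2.INTER_CUBIC))
im=cv2.imread('pics/side3.png');cv2.imwrite('pics/d3z.png',cv2.resize(im[100:250,220:420],None,fx=3.6,fy=3.6,interpolation=cv2.INTER_CUBIC))
```

```text
(no output)
```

View pics/w3z.png

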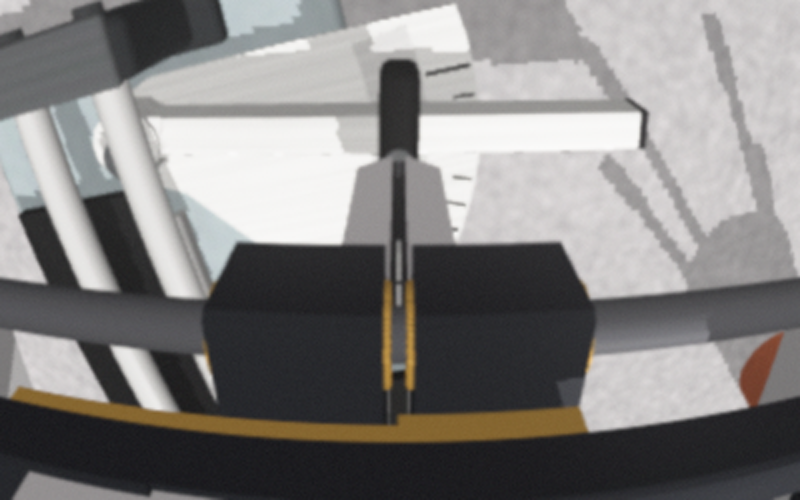

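View pics/s3z.png

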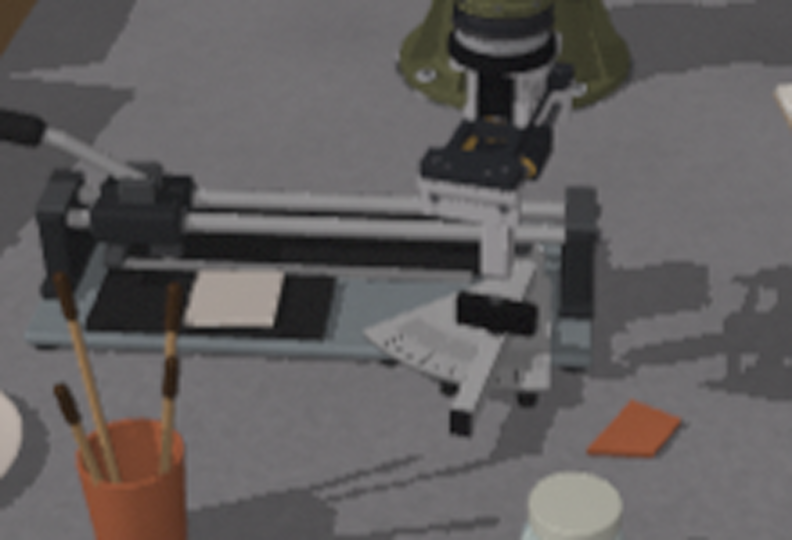

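View pics/d3z.png

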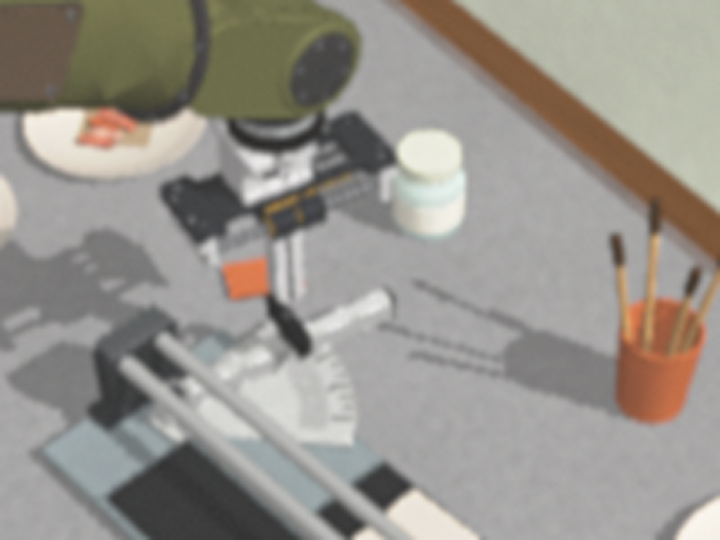

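Run:
```python
from h import *
s=manip.read_state()
for n in('scene','side'):
    i=manip.camera_info(n);K=np.array(i['intrinsics']);T=np.array(i['camera_from_world'])
    def pr(p):
        c=T@np.append(p,1); return (K[0,2]+K[0,0]*c[0]/-c[2],K[1,2]-K[1,1]*c[1]/-c[2],-c[2])
    print(n,'tcp',np.round(pr(s['eef_pos']),1),'knob est',np.round(pr([560.8,87.3,68]),1))
    off=(200,120) if n=='scene' else (220,100)
    print([ (round((pr(p)[0]-off[0])*3.6),round((pr(p)[1]-off[1])*3.6)) for p in (s['eef_pos'],[560.8,87.3,68])])
d=np.load('pics/scene3_d.npy')
def pt(n,u,v,d):
    o,r=ray(n,u,v); return (o+r*d[int(round(v)),int(round(u))]).round(1)
for u,v in[(495,315),(470,310),(525,315),(495,300),(495,268),(495,255),(460,420)]:
    print('scene',u,v,pt('scene',200+u/3.6,120+v/3.6,d))
d=np.load('pics/side3_d.npy')
for u,v in[(290,325),(300,345),(298,290),(283,290),(380,300)]:
    print('side',u,v,pt('side',220+u/3.6,100+v/3.6,d))
```

```text
scene tcp [ 337.9  208.9 1236.3] knob est [ 337.9  207.1 1232.4]
[(496, 320), (496, 314)]
side tcp [ 299.9  190.4 1391.1] knob est [ 300.   189.  1386.6]
[(288, 326), (288, 320)]
scene 495 315 [566.2  87.3  70.5]
scene 470 310 [565.8  67.7  72. ]
scene 525 315 [571.2 111.2  77.6]
scene 495 300 [561.5  86.2  81.1]
scene 495 268 [575.5  88.2 119.8]
scene 495 255 [572.4  87.5 129.2]
scene 460 420 [663.7  80.8  43.8]
side 290 325 [552.3  70.4  82.2]
side 300 345 [553.3  57.7  68. ]
side 298 290 [566.6  78.  109.3]
side 283 290 [550.8  75.6 120.7]
side 380 300 [650.3  77.9  46.7]
```

Run:
```python
from h import *
import math
s=manip.read_state()
T=np.array(manip.camera_info('scene')['camera_from_world']);K=np.array(manip.camera_info('scene')['intrinsics'])
d=np.load('pics/scene3_d.npy')
def cloud(n,d):
    out=[]
    v,u=np.mgrid[0:400,0:640]
    i=manip.camera_info(n);K=np.array(i['intrinsics']);Ti=np.linalg.inv(np.array(i['camera_from_world']))
    c=np.stack([(u-K[0,2])/K[0,0]*d,-(v-K[1,2])/K[1,1]*d,-d],-1)
    return c@Ti[:3,:3].T+Ti[:3,3]
for f,c0 in(('scene0',(550,0)),('scene1',(550,0)),('scene3',(560.3,87.3)),('side0',(550,0)),('side3',(560.3,87.3))):
    P=cloud(f[:-1],np.load(f'pics/{f}_d.npy'))
    m=(abs(P[...,0]-c0[0])<70)&(abs(P[...,1]-c0[1])<14)&(P[...,2]>85)&(P[...,2]<300)
    z=np.sort(P[...,2][m]);print(f,z[:12].round(),len(z))
    i=P[m][np.argsort(P[...,2][m])[:5]].round();print(i.tolist())
```

```text
scene0 [85. 85. 85. 86. 86. 87. 87. 87. 87. 88. 88. 90.] 375
[[485.0, 2.0, 85.0], [488.0, -10.0, 85.0], [485.0, 5.0, 85.0], [485.0, 11.0, 86.0], [484.0, -10.0, 86.0]]
scene1 [86. 86. 86. 87. 87. 88. 88. 88. 88. 88. 88. 89.] 376
[[484.0, -14.0, 86.0], [481.0, -2.0, 86.0], [484.0, 14.0, 86.0], [488.0, -0.0, 87.0], [482.0, 4.0, 87.0]]
scene3 [102. 103. 105. 105. 106. 107. 108. 109. 110. 111. 111. 111.] 440
[[564.0, 96.0, 102.0], [564.0, 79.0, 103.0], [566.0, 88.0, 105.0], [566.0, 85.0, 105.0], [569.0, 83.0, 106.0]]
side0 [ 85. 205. 206. 206. 206. 206. 207. 207. 208. 208. 209. 209.] 291
[[480.0, -5.0, 85.0], [595.0, 3.0, 205.0], [502.0, -7.0, 206.0], [498.0, -9.0, 206.0], [596.0, -9.0, 206.0]]
side3 [103. 103. 104. 105. 105. 105. 105. 107. 108. 108. 108. 110.] 422
[[560.0, 78.0, 103.0], [555.0, 76.0, 103.0], [566.0, 77.0, 104.0], [552.0, 76.0, 105.0], [561.0, 75.0, 105.0]]
```

play_rows(
  commands=[
    {"x":0,"y":0,"z":0,"wx":0,"wy":0,"wz":0,"grip":0.5},
    {"x":0,"y":0.0005,"z":0,"wx":0,"wy":0,"wz":0,"grip":0.5},
    {"x":0,"y":0,"z":0,"wx":0,"wy":0,"wz":0,"grip":0.5},
    {"x":0,"y":0,"z":0.015,"wx":0,"wy":0,"wz":0,"grip":0.5},
    {"x":0,"y":0,"z":0.015,"wx":0,"wy":0,"wz":0,"grip":0.5},
    {"x":0,"y":0,"z":0.009,"wx":0,"wy":0,"wz":0,"grip":0.5},
    {"x":0,"y":0,"z":0,"wx":0,"wy":0,"wz":0,"grip":0.5},
    {"x":0,"y":0,"z":0,"wx":0,"wy":0,"wz":0,"grip":0.5},
  ],
  squeeze=60,
)

```text
clock: 3.7
eef_pos: [561.0, 87.3, 23.0]
eef_rot: [3.141, -0.0, 1.494]
wrist_force: [0.0, 0.2, 0.1]
finger_gap: 47.1
```

```bash
python3 st.py
python3 - <<'E'
from h import *
snap('wrist','wrist4');snap('side','side4')
im=cv2.imread('pics/wrist4.png');a=cv2.resize(im[150:400,120:520],(800,500),interpolation=cv2.INTER_CUBIC);cv2.imwrite('pics/w4z.png',a)
im=cv2.imread('pics/side4.png');cv2.imwrite('pics/d4z.png',cv2.resize(im[100:250,220:420],None,fx=3.6,fy=3.6,interpolation=cv2.INTER_CUBIC))
E
```

```text
clock 3.7
eef_pos [561.011  87.312  23.003]
eef_rot [ 3.141 -0.     1.494]
wrist_force [0.019 0.18  0.14 ]
moment [ 0.038 -0.061  0.01 ]
finger_gap 47.137
j6 0.16671013185415873
```

View pics/w4z.png

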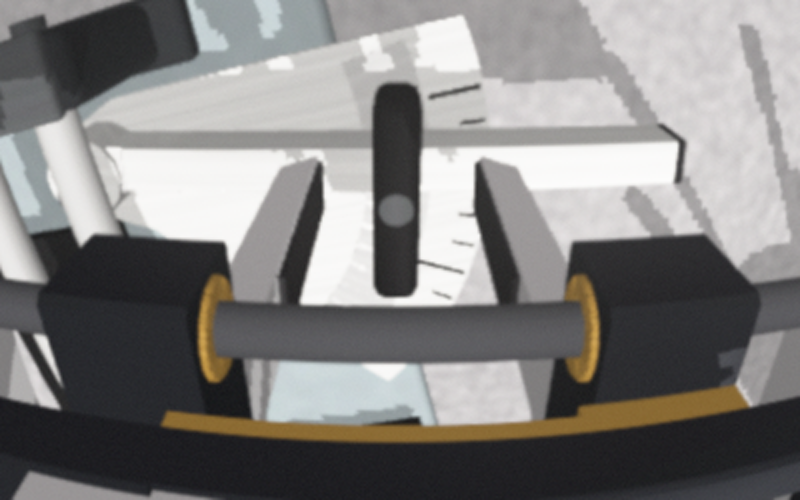

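View pics/d4z.png

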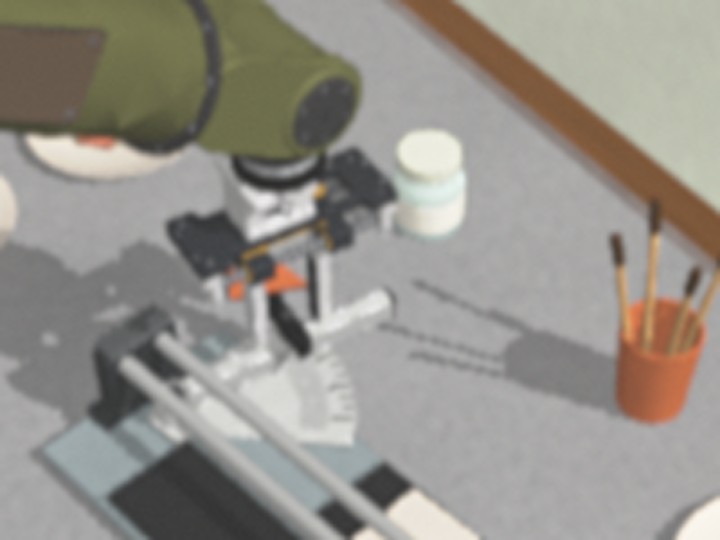

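play_rows(
  commands=[
    {"x":0,"y":0,"z":0,"wx":0,"wy":0,"wz":0,"grip":0.25},
    {"x":0,"y":0,"z":0,"wx":0,"wy":0,"wz":0,"grip":0.15},
    {"x":0,"y":0,"z":0,"wx":0,"wy":0,"wz":0,"grip":0},
    {"x":0,"y":0,"z":0,"wx":0,"wy":0,"wz":0,"grip":0},
    {"x":0,"y":0,"z":0,"wx":0,"wy":0,"wz":0,"grip":0},
  ],
  squeeze=60,
)

```text
clock: 4.42
eef_pos: [560.3, 87.3, 22.7]
eef_rot: [-3.141, 0.0, 1.494]
wrist_force: [-5.0, 0.5, 3.3]
finger_gap: 13.7
```

```bash
python3 st.py
```

```text
clock 4.425
eef_pos [560.339  87.297  22.737]
eef_rot [-3.141  0.     1.494]
wrist_force [-4.96   0.461  3.338]
moment [ 0.023  1.046 -0.173]
finger_gap 13.688
j6 0.16678661096118735
```

play_rows(
  commands=[
    {"x":0,"y":0,"z":-0.0001,"wx":0,"wy":0,"wz":-3,"grip":0},
    {"x":0,"y":0,"z":-0.0001,"wx":0,"wy":0,"wz":-3,"grip":0},
    {"x":0,"y":0,"z":-0.0001,"wx":0,"wy":0,"wz":-3,"grip":0},
    {"x":0,"y":0,"z":-0.0001,"wx":0,"wy":0,"wz":-3,"grip":0},
    {"x":0,"y":0,"z":0,"wx":0,"wy":0,"wz":0,"grip":0},
  ],
  squeeze=60,
)

```text
clock: 5.05
eef_pos: [560.3, 87.3, 22.8]
eef_rot: [-3.14, -0.0, 1.703]
wrist_force: [-4.6, -0.0, -0.1]
finger_gap: 13.7
```

```bash
python3 st.py
```

```text
clock 5.05
eef_pos [560.303  87.324  22.836]
eef_rot [-3.14  -0.     1.703]
wrist_force [-4.645e+00 -1.000e-03 -7.600e-02]
moment [0.068 0.864 0.056]
finger_gap 13.73
j6 -0.04254335115847381
```

play_rows(
  commands=[
    {"x":0,"y":0,"z":-0.0001,"wx":0,"wy":0,"wz":-4,"grip":0},
    {"x":0,"y":0,"z":-0.0001,"wx":0,"wy":0,"wz":-4,"grip":0},
    {"x":0,"y":0,"z":-0.0001,"wx":0,"wy":0,"wz":-4,"grip":0},
    {"x":0,"y":0,"z":-0.0001,"wx":0,"wy":0,"wz":-4,"grip":0},
    {"x":0,"y":0,"z":0,"wx":0,"wy":0,"wz":0,"grip":0},
  ],
)

```text
clock: 5.68
eef_pos: [560.2, 87.3, 23.2]
eef_rot: [-3.14, -0.0, 1.982]
wrist_force: [-5.0, 0.1, 0.1]
finger_gap: 13.6
```

```bash
python3 st.py
```

```text
clock 5.675
eef_pos [560.25   87.293  23.236]
eef_rot [-3.14  -0.     1.982]
wrist_force [-5.028  0.066  0.128]
moment [ 0.092  0.876 -0.013]
finger_gap 13.594
j6 -0.3216316701477884
```

play_rows(
  commands=[
    {"x":0,"y":0,"z":-0.00013,"wx":0,"wy":0,"wz":-4,"grip":0},
    {"x":0,"y":0,"z":-0.00013,"wx":0,"wy":0,"wz":-4,"grip":0},
    {"x":0,"y":0,"z":-0.00013,"wx":0,"wy":0,"wz":-4,"grip":0},
    {"x":0,"y":0,"z":-0.00013,"wx":0,"wy":0,"wz":-4,"grip":0},
    {"x":0,"y":0,"z":-0.00013,"wx":0,"wy":0,"wz":-4,"grip":0},
    {"x":0,"y":0,"z":-0.00013,"wx":0,"wy":0,"wz":-4,"grip":0},
    {"x":0,"y":0,"z":-0.00013,"wx":0,"wy":0,"wz":-4,"grip":0},
    {"x":0,"y":0,"z":-0.00013,"wx":0,"wy":0,"wz":-4,"grip":0},
    {"x":0,"y":0,"z":-0.00013,"wx":0,"wy":0,"wz":-4,"grip":0},
    {"x":0,"y":0,"z":-0.00013,"wx":0,"wy":0,"wz":-4,"grip":0},
    {"x":0,"y":0,"z":-0.00013,"wx":0,"wy":0,"wz":-4,"grip":0},
    {"x":0,"y":0,"z":-0.00013,"wx":0,"wy":0,"wz":-4,"grip":0},
    {"x":0,"y":0,"z":0,"wx":0,"wy":0,"wz":0,"grip":0},
    {"x":0,"y":0,"z":0,"wx":0,"wy":0,"wz":0,"grip":0},
  ],
)

```text
clock: 7.42
eef_pos: [560.1, 87.2, 24.7]
eef_rot: [-3.141, -0.002, 2.819]
wrist_force: [-4.9, -0.7, 0.3]
finger_gap: 13.1
```

```bash
python3 st.py
python3 - <<'E'
from h import *
snap('wrist','wrist5')
im=cv2.imread('pics/wrist5.png');cv2.imwrite('pics/w5z.png',cv2.resize(im[50:400,80:560],(800,583),interpolation=cv2.INTER_CUBIC))
snap('scene','scene5')
im=cv2.imread('pics/scene5.png');cv2.imwrite('pics/s5z.png',cv2.resize(im[120:270,200:420],None,fx=3.6,fy=3.6,interpolation=cv2.INTER_CUBIC))
E
```

```text
clock 7.425
eef_pos [560.115  87.177  24.722]
eef_rot [-3.141e+00 -2.000e-03  2.819e+00]
wrist_force [-4.856 -0.742  0.261]
moment [-0.026  1.03   0.076]
finger_gap 13.097
j6 -1.158393521096699
```

View pics/w5z.png

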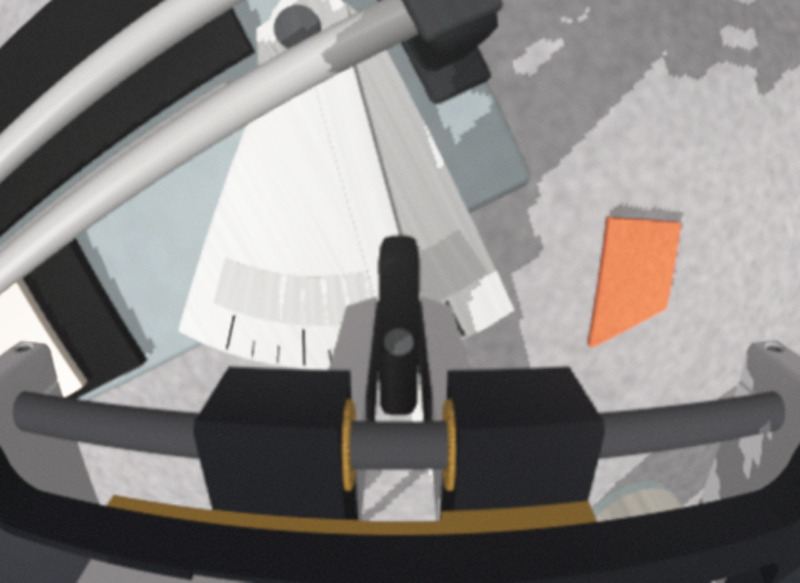

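View pics/s5z.png

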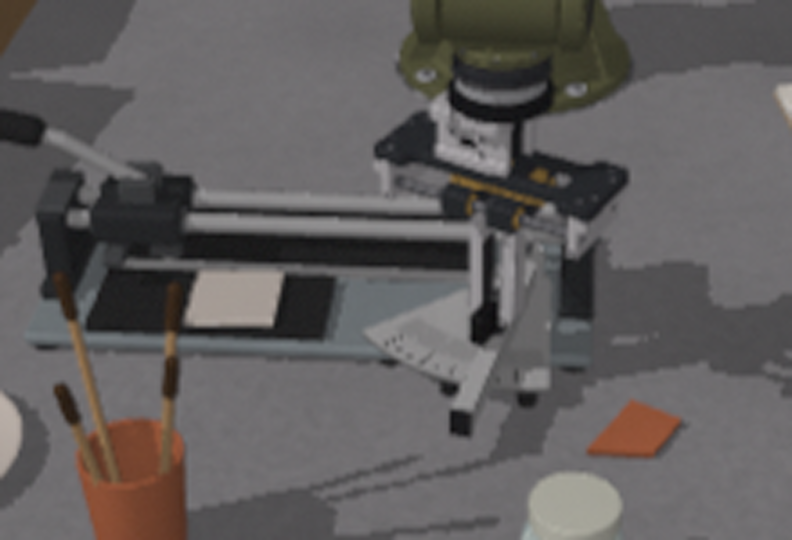

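play_rows(
  commands=[
    {"x":-0.00093,"y":-0.0029,"z":0,"wx":0,"wy":0,"wz":1.5,"grip":0},
    {"x":-0.00093,"y":-0.0029,"z":0,"wx":0,"wy":0,"wz":1.5,"grip":0},
    {"x":-0.00093,"y":-0.0029,"z":0,"wx":0,"wy":0,"wz":1.5,"grip":0},
    {"x":-0.00093,"y":-0.0029,"z":0,"wx":0,"wy":0,"wz":1.5,"grip":0},
    {"x":0,"y":0,"z":0,"wx":0,"wy":0,"wz":0,"grip":0},
  ],
)

```text
clock: 8.15
eef_pos: [559.6, 75.2, 24.7]
eef_rot: [-3.141, -0.001, 2.714]
wrist_force: [-5.3, 0.5, -0.3]
finger_gap: 13.2
```

```bash
python3 st.py
```

```text
clock 8.15
eef_pos [559.595  75.196  24.731]
eef_rot [-3.141e+00 -1.000e-03  2.714e+00]
wrist_force [-5.319  0.495 -0.286]
moment [ 0.259  0.875 -0.046]
finger_gap 13.22
j6 -1.0746516668427717
```

Forces stay small, so the fence is swinging freely. Next I'll finish the swing.

play_rows(
  commands=[
    {"x":-0.00093,"y":-0.0029,"z":0,"wx":0,"wy":0,"wz":1.5,"grip":0},
    {"x":-0.00093,"y":-0.0029,"z":0,"wx":0,"wy":0,"wz":1.5,"grip":0},
    {"x":-0.00093,"y":-0.0029,"z":0,"wx":0,"wy":0,"wz":1.5,"grip":0},
    {"x":-0.00093,"y":-0.0029,"z":0,"wx":0,"wy":0,"wz":1.5,"grip":0},
    {"x":-0.00093,"y":-0.0029,"z":0,"wx":0,"wy":0,"wz":1.5,"grip":0},
    {"x":-0.00093,"y":-0.0029,"z":0,"wx":0,"wy":0,"wz":1.5,"grip":0},
    {"x":-0.00093,"y":-0.0029,"z":0,"wx":0,"wy":0,"wz":1.5,"grip":0},
    {"x":-0.00093,"y":-0.0029,"z":0,"wx":0,"wy":0,"wz":1.5,"grip":0},
    {"x":0,"y":0,"z":0,"wx":0,"wy":0,"wz":0,"grip":0},
    {"x":0,"y":0,"z":0,"wx":0,"wy":0,"wz":0,"grip":0},
    {"x":0,"y":0,"z":0,"wx":0,"wy":0,"wz":0,"grip":0},
  ],
)

```text
clock: 9.52
eef_pos: [554.7, 51.5, 24.8]
eef_rot: [-3.141, -0.001, 2.506]
wrist_force: [-5.3, 1.9, -0.8]
finger_gap: 13.5
```

```bash
python3 st.py
python3 - <<'E'
from h import *
for n in ('wrist','scene'): snap(n,n+'6')
im=cv2.imread('pics/wrist6.png');cv2.imwrite('pics/w6z.png',cv2.resize(im[50:400,80:560],(800,583),interpolation=cv2.INTER_CUBIC))
im=cv2.imread('pics/scene6.png');cv2.imwrite('pics/s6z.png',cv2.resize(im[170:250,270:390],None,fx=6,fy=6,interpolation=cv2.INTER_CUBIC))
E
```

```text
clock 9.525
eef_pos [554.724  51.495  24.763]
eef_rot [-3.141e+00 -1.000e-03  2.506e+00]
wrist_force [-5.283  1.894 -0.824]
moment [ 0.426  0.826 -0.026]
finger_gap 13.539
j6 -0.9086029966439018
```

View pics/w6z.png

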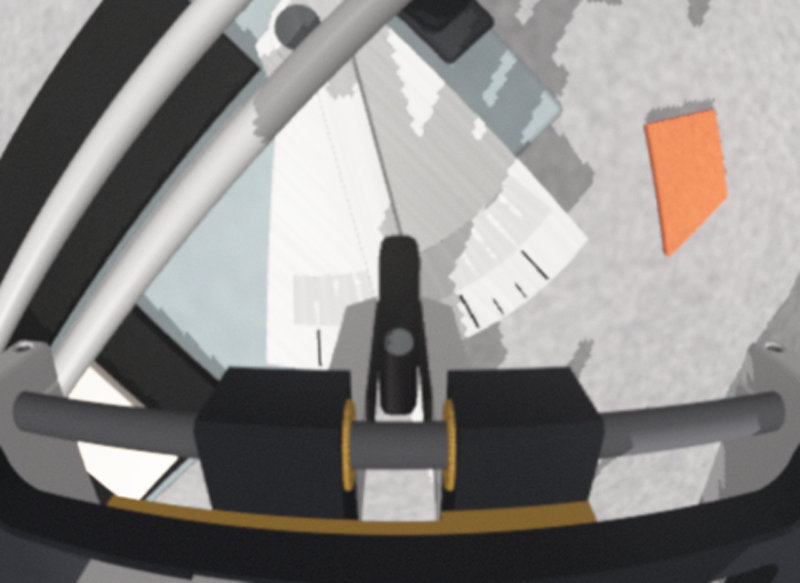

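View pics/s6z.png

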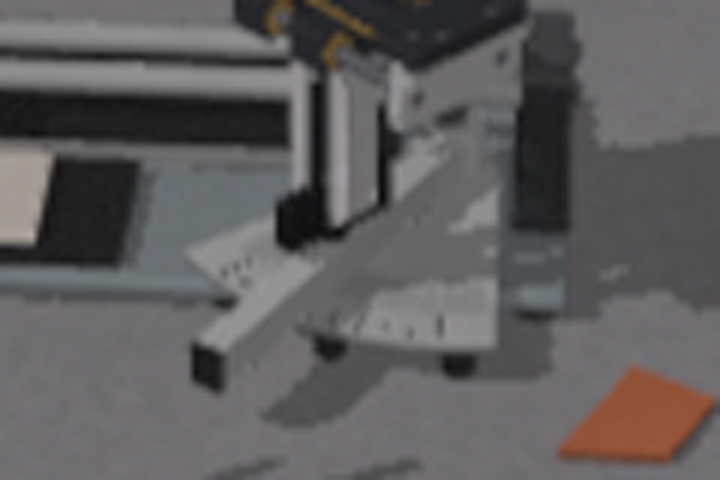

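Run:
```python
from h import *
s=manip.read_state()
k=480/800
f=lambda u,v,z: wonz(80+u*k-.2,50+v*k-.2,z,s)
pts={n:f(*p) for n,p in dict(m0in=(524,251,26),m0out=(547,278,26),m15in=(460,295,26),m15out=(477,326,26),m45in=(319,330,26),m45out=(320,364,26),piv=(296,25,50),eR1=(353,60,49.5),eR2=(400,235,49.5),eL1=(320,110,49.5),eL2=(375,290,49.5),eL1b=(320,110,27.5),eL2b=(375,290,27.5)).items()}
for n,p in pts.items(): print(n,p.round(1))
a=lambda p,q:np.degrees(np.arctan2(*(pts[q]-pts[p])[1::-1]))
print('bar',a('eR1','eR2'),a('eL1','eL2'),a('eL1b','eL2b'))
m0=(pts['m0in']+pts['m0out'])/2;m15=(pts['m15in']+pts['m15out'])/2;m45=(pts['m45in']+pts['m45out'])/2
c=(m45-m0)[:2];L=np.hypot(*c);r=L/2/np.sin(np.radians(22.5));th0=np.degrees(np.arctan2(c[1],c[0]))+112.5
P=m0[:2]-r*np.array([np.cos(np.radians(th0)),np.sin(np.radians(th0))])
print('r',r,'th0',th0,'P',P, 'm15 pred', P+r*np.array([np.cos(np.radians(th0-15)),np.sin(np.radians(th0-15))]),m15)
v=s['eef_pos'][:2]-P;print('knob r,ang',np.hypot(*v),np.degrees(np.arctan2(v[1],v[0])), 'fence',th0-np.degrees(np.arctan2(v[1],v[0]))+3.98)
```

```text
m0in [573.6 106.3  26. ]
m0out [590.8 108.2  26. ]
m15in [573.3  71.4  26. ]
m15out [590.6  69.2  26. ]
m45in [548.9   9.4  26. ]
m45out [562.9  -1.6  26. ]
piv [442.2  86.2  50. ]
eR1 [466.5  95.   49.5]
eR2 [530.6  69.3  49.5]
eL1 [474.1  73.8  49.5]
eL2 [542.8  48.   49.5]
eL1b [471.8  71.4  27.5]
eL2b [548.3  42.6  27.5]
bar -21.81504897591675 -20.607467272142067 -20.607467272142067
r 139.28901813857019 th0 8.235488950381594 P [444.3259104   87.28405027] m15 pred [582.64528989  70.87734952] [581.93202866  70.33204372  26.        ]
knob r,ang 116.05252641323965 -17.9650605258299 fence 30.180549476211496
```

play_rows(
  commands=[
    {"x":0,"y":0,"z":0.00013,"wx":0,"wy":0,"wz":4,"grip":0},
    {"x":0,"y":0,"z":0.00013,"wx":0,"wy":0,"wz":4,"grip":0},
    {"x":0,"y":0,"z":0.00013,"wx":0,"wy":0,"wz":4,"grip":0},
    {"x":0,"y":0,"z":0.00013,"wx":0,"wy":0,"wz":4,"grip":0},
    {"x":0,"y":0,"z":0.00013,"wx":0,"wy":0,"wz":4,"grip":0},
    {"x":0,"y":0,"z":0,"wx":0,"wy":0,"wz":0,"grip":0},
  ],
)

```text
clock: 10.38
eef_pos: [554.8, 51.5, 24.1]
eef_rot: [-3.141, -0.001, 2.156]
wrist_force: [-4.1, 2.7, -2.1]
finger_gap: 13.8
```

```bash
python3 st.py
```

```text
clock 10.375
eef_pos [554.8    51.521  24.146]
eef_rot [-3.141e+00 -1.000e-03  2.156e+00]
wrist_force [-4.145  2.679 -2.13 ]
moment [ 0.446  0.733 -0.075]
finger_gap 13.763
j6 -0.5585274069600558
```

play_rows(
  commands=[
    {"x":0,"y":0,"z":0.00013,"wx":0,"wy":0,"wz":4,"grip":0},
    {"x":0,"y":0,"z":0.00013,"wx":0,"wy":0,"wz":4,"grip":0},
    {"x":0,"y":0,"z":0.00013,"wx":0,"wy":0,"wz":4,"grip":0},
    {"x":0,"y":0,"z":0,"wx":0,"wy":0,"wz":0,"grip":0},
  ],
)

```text
clock: 10.88
eef_pos: [554.8, 51.5, 23.8]
eef_rot: [-3.141, -0.0, 1.948]
wrist_force: [-3.6, 2.7, -1.1]
finger_gap: 13.5
```

```bash
python3 st.py
```

```text
clock 10.875
eef_pos [554.837  51.519  23.762]
eef_rot [-3.141 -0.     1.948]
wrist_force [-3.628  2.681 -1.098]
moment [ 0.548  0.805 -0.042]
finger_gap 13.481
j6 -0.35032370104958555
```

play_rows(
  commands=[
    {"x":0,"y":0,"z":0.00013,"wx":0,"wy":0,"wz":4,"grip":0},
    {"x":0,"y":0,"z":0.00013,"wx":0,"wy":0,"wz":4,"grip":0},
    {"x":0,"y":0,"z":0,"wx":0,"wy":0,"wz":0,"grip":0},
  ],
)

```text
clock: 11.25
eef_pos: [554.9, 51.5, 23.5]
eef_rot: [-3.141, -0.0, 1.808]
wrist_force: [-3.6, 3.8, -2.7]
finger_gap: 13.6
```

```bash
python3 st.py
```

```text
clock 11.25
eef_pos [554.852  51.513  23.503]
eef_rot [-3.141 -0.     1.808]
wrist_force [-3.637  3.794 -2.744]
moment [ 0.538  0.758 -0.038]
finger_gap 13.567
j6 -0.21094457307993045
```

play_rows(
  commands=[
    {"x":0,"y":0,"z":0.0001,"wx":0,"wy":0,"wz":3,"grip":0},
    {"x":0,"y":0,"z":0.0001,"wx":0,"wy":0,"wz":3,"grip":0},
    {"x":0,"y":0,"z":0,"wx":0,"wy":0,"wz":0,"grip":0},
  ],
)

```text
clock: 11.62
eef_pos: [554.9, 51.5, 23.3]
eef_rot: [-3.141, -0.0, 1.704]
wrist_force: [-4.7, 3.3, -2.4]
finger_gap: 13.7
```

```bash
python3 st.py; sleep 0.1; python3 -c "
from h import *
print([manip.read_state()['moment'][2] for _ in range(4)])"
```

```text
clock 11.625
eef_pos [554.883  51.545  23.34 ]
eef_rot [-3.141 -0.     1.704]
wrist_force [-4.68   3.303 -2.375]
moment [ 0.576  0.843 -0.055]
finger_gap 13.736
j6 -0.10682512126342585
[np.float64(-0.05538922447858824), np.float64(-0.05538922447858824), np.float64(-0.05538922447858824), np.float64(-0.05538922447858824)]
```

play_rows(
  commands=[
    {"x":0,"y":0,"z":0.0001,"wx":0,"wy":0,"wz":3,"grip":0},
    {"x":0,"y":0,"z":0.0001,"wx":0,"wy":0,"wz":3,"grip":0},
    {"x":0,"y":0,"z":0,"wx":0,"wy":0,"wz":0,"grip":0},
    {"x":0,"y":0,"z":0,"wx":0,"wy":0,"wz":0,"grip":0},
  ],
)

```text
clock: 12.12
eef_pos: [554.9, 51.5, 23.1]
eef_rot: [-3.141, -0.0, 1.6]
wrist_force: [-4.6, 3.0, -2.3]
finger_gap: 13.2
```

```bash
python3 st.py|egrep 'pos|rot|mom|force'
```

```text
eef_pos [554.903  51.55   23.135]
eef_rot [-3.141 -0.     1.6  ]
wrist_force [-4.578  3.048 -2.314]
moment [ 0.561  0.796 -0.076]
```

play_rows(
  commands=[
    {"x":0,"y":0,"z":0.0001,"wx":0,"wy":0,"wz":3,"grip":0},
    {"x":0,"y":0,"z":0.0001,"wx":0,"wy":0,"wz":3,"grip":0},
    {"x":0,"y":0,"z":0,"wx":0,"wy":0,"wz":0,"grip":0},
    {"x":0,"y":0,"z":0,"wx":0,"wy":0,"wz":0,"grip":0},
  ],
)

```text
clock: 12.62
eef_pos: [554.9, 51.5, 23.0]
eef_rot: [-3.141, -0.0, 1.496]
wrist_force: [-3.8, 3.3, -2.9]
finger_gap: 13.6
```

```bash
python3 st.py|egrep 'pos|rot|mom|force'
```

```text
eef_pos [554.915  51.526  22.955]
eef_rot [-3.141 -0.     1.496]
wrist_force [-3.803  3.305 -2.908]
moment [ 0.613  0.744 -0.108]
```

play_rows(
  commands=[
    {"x":0,"y":0,"z":0.0001,"wx":0,"wy":0,"wz":2.5,"grip":0},
    {"x":0,"y":0,"z":0.0001,"wx":0,"wy":0,"wz":2.5,"grip":0},
    {"x":0,"y":0,"z":0,"wx":0,"wy":0,"wz":0,"grip":0},
    {"x":0,"y":0,"z":0,"wx":0,"wy":0,"wz":0,"grip":0},
  ],
)

```text
clock: 13.12
eef_pos: [554.9, 51.5, 22.8]
eef_rot: [-3.141, -0.0, 1.409]
wrist_force: [-3.6, 3.1, -2.3]
finger_gap: 13.5
```

```bash
python3 st.py|egrep 'pos|rot|mom|force'
```

```text
eef_pos [554.938  51.52   22.84 ]
eef_rot [-3.141 -0.     1.409]
wrist_force [-3.597  3.08  -2.303]
moment [ 0.639  0.844 -0.039]
```

play_rows(
  commands=[
    {"x":0,"y":0,"z":0.0001,"wx":0,"wy":0,"wz":2.5,"grip":0},
    {"x":0,"y":0,"z":0.0001,"wx":0,"wy":0,"wz":2.5,"grip":0},
    {"x":0,"y":0,"z":0,"wx":0,"wy":0,"wz":0,"grip":0},
    {"x":0,"y":0,"z":0,"wx":0,"wy":0,"wz":0,"grip":0},
  ],
)

```text
clock: 13.62
eef_pos: [555.0, 51.5, 22.8]
eef_rot: [-3.141, -0.0, 1.322]
wrist_force: [-5.5, 2.9, 0.6]
finger_gap: 13.4
```

```bash
python3 st.py|egrep 'pos|rot|mom|force'
```

```text
eef_pos [554.979  51.527  22.817]
eef_rot [-3.141 -0.     1.322]
wrist_force [-5.494  2.914  0.554]
moment [0.565 1.044 0.074]
```

play_rows(
  commands=[
    {"x":0,"y":0,"z":0.0001,"wx":0,"wy":0,"wz":2,"grip":0},
    {"x":0,"y":0,"z":0.0001,"wx":0,"wy":0,"wz":2,"grip":0},
    {"x":0,"y":0,"z":0,"wx":0,"wy":0,"wz":0,"grip":0},
    {"x":0,"y":0,"z":0,"wx":0,"wy":0,"wz":0,"grip":0},
  ],
)

```text
clock: 14.12
eef_pos: [555.0, 51.5, 22.8]
eef_rot: [-3.141, 0.0, 1.252]
wrist_force: [-5.9, 2.8, 2.5]
finger_gap: 12.9
```

```bash
python3 st.py|egrep 'pos|rot|mom|force'
```

```text
eef_pos [554.992  51.533  22.799]
eef_rot [-3.141  0.     1.252]
wrist_force [-5.879  2.757  2.474]
moment [0.623 1.199 0.189]
```

play_rows(
  commands=[
    {"x":0,"y":0,"z":0.0001,"wx":0,"wy":0,"wz":2,"grip":0},
    {"x":0,"y":0,"z":0.0001,"wx":0,"wy":0,"wz":2,"grip":0},
    {"x":0,"y":0,"z":0,"wx":0,"wy":0,"wz":0,"grip":0},
    {"x":0,"y":0,"z":0,"wx":0,"wy":0,"wz":0,"grip":0},
  ],
)

```text
clock: 14.62
eef_pos: [555.0, 51.5, 22.8]
eef_rot: [-3.141, 0.0, 1.182]
wrist_force: [-6.8, 2.6, 5.0]
finger_gap: 13.8
```

```bash
python3 st.py|egrep 'pos|rot|mom|force|gap'
```

```text
eef_pos [555.024  51.519  22.759]
eef_rot [-3.141  0.     1.182]
wrist_force [-6.807  2.603  5.045]
moment [0.505 1.439 0.246]
finger_gap 13.826
```

play_rows(
  commands=[
    {"x":0,"y":0,"z":0,"wx":0,"wy":0,"wz":2,"grip":0},
    {"x":0,"y":0,"z":0,"wx":0,"wy":0,"wz":2,"grip":0},
    {"x":0,"y":0,"z":0,"wx":0,"wy":0,"wz":0,"grip":0},
    {"x":0,"y":0,"z":0,"wx":0,"wy":0,"wz":0,"grip":0},
  ],
)

```text
clock: 15.12
eef_pos: [555.0, 51.5, 22.7]
eef_rot: [-3.141, 0.0, 1.113]
wrist_force: [-6.5, 3.3, 4.2]
finger_gap: 13.2
```

```bash
python3 st.py|egrep 'pos|rot|mom|force'
python3 - <<'E'
from h import *
for n in ('wrist',): snap(n,n+'7')
im=cv2.imread('pics/wrist7.png');cv2.imwrite('pics/w7z.png',cv2.resize(im[50:400,80:560],(800,583),interpolation=cv2.INTER_CUBIC))
print(manip.read_state()['moment'])
E
```

```text
eef_pos [555.005  51.523  22.732]
eef_rot [-3.141  0.     1.113]
wrist_force [-6.472  3.269  4.224]
moment [0.591 1.374 0.311]
[0.59365003 1.442849   0.27474265]
```

View pics/w7z.png

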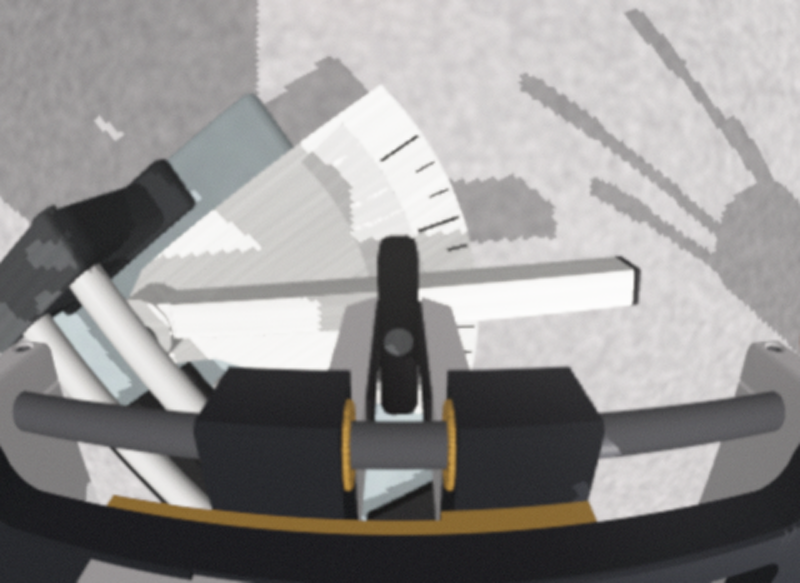

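Run:
```python
from h import *
s=manip.read_state()
k=480/800
f=lambda u,v,z: wonz(80+u*k-.2,50+v*k-.2,z,s)
P=np.array([444.1,87.15])
for n,p in dict(m0=(400,148,26),m15=(438,225,26),m20=(457,247,26),mA=(466,326,26),mB=(472,352,26),endup=(617,258,49.5),endlo=(636,303,49.5),eup=(430,290,49.5),elo=(490,319,49.5),endup2=(638,272,49.5)).items():
    q=f(*p);v=q[:2]-P;print(n,q.round(1),np.hypot(*v).round(1),(8.2-np.degrees(np.arctan2(v[1],v[0]))).round(2))
```

```text
m0 [582.2 106.5  26. ] 139.4 0.23
m15 [582.2  69.9  26. ] 139.2 15.32
m20 [585.5  57.5  26. ] 144.5 20.06
mA [573.9  21.8  26. ] 145.3 34.91
mB [571.2   8.4  26. ] 149.5 39.99
endup [644.   30.2  49.5] 207.9 24.11
endlo [645.8   6.9  49.5] 217.0 29.89
eup [568.8  52.9  49.5] 129.4 23.57
elo [585.4  30.6  49.5] 152.2 30.01
endup2 [650.9  19.9  49.5] 217.5 26.22
```

play_rows(
  commands=[
    {"x":0,"y":0,"z":0,"wx":0,"wy":0,"wz":1.5,"grip":0},
    {"x":0,"y":0,"z":0,"wx":0,"wy":0,"wz":1.5,"grip":0},
    {"x":0,"y":0,"z":0,"wx":0,"wy":0,"wz":0,"grip":0},
    {"x":0,"y":0,"z":0,"wx":0,"wy":0,"wz":0,"grip":0},
  ],
)

```text
clock: 15.68
eef_pos: [555.0, 51.5, 22.7]
eef_rot: [-3.141, 0.0, 1.06]
wrist_force: [-6.5, 3.3, 3.5]
finger_gap: 13.3
```

```bash
python3 st.py|egrep 'pos|rot|mom|force|gap'
```

```text
eef_pos [555.03   51.525  22.742]
eef_rot [-3.141  0.     1.06 ]
wrist_force [-6.464  3.334  3.493]
moment [0.554 1.418 0.306]
finger_gap 13.322
```

play_rows(
  commands=[
    {"x":0,"y":0,"z":0,"wx":0,"wy":0,"wz":1.5,"grip":0},
    {"x":0,"y":0,"z":0,"wx":0,"wy":0,"wz":1.5,"grip":0},
    {"x":0,"y":0,"z":0,"wx":0,"wy":0,"wz":0,"grip":0},
    {"x":0,"y":0,"z":0,"wx":0,"wy":0,"wz":0,"grip":0},
  ],
)

```text
clock: 16.18
eef_pos: [555.0, 51.5, 22.7]
eef_rot: [-3.141, 0.0, 1.008]
wrist_force: [-7.0, 2.2, 3.3]
finger_gap: 13.4
```

```bash
python3 st.py|egrep 'pos|rot|mom|force|gap'
```

```text
eef_pos [555.033  51.5    22.707]
eef_rot [-3.141  0.     1.008]
wrist_force [-6.968  2.245  3.315]
moment [0.532 1.332 0.42 ]
finger_gap 13.415
```

play_rows(
  commands=[
    {"x":0,"y":0,"z":0,"wx":0,"wy":0,"wz":0,"grip":0},
    {"x":0,"y":0,"z":0,"wx":0,"wy":0,"wz":0,"grip":0.25},
    {"x":0,"y":0,"z":0,"wx":0,"wy":0,"wz":0,"grip":0.4},
    {"x":0,"y":0,"z":0,"wx":0,"wy":0,"wz":0,"grip":0.45},
    {"x":0,"y":0,"z":0,"wx":0,"wy":0,"wz":0,"grip":0.45},
  ],
)

```text
clock: 16.8
eef_pos: [555.4, 51.3, 22.5]
eef_rot: [3.141, -0.0, 1.005]
wrist_force: [-0.2, -0.3, 0.2]
finger_gap: 42.0
```

```bash
python3 st.py|egrep 'pos|rot|mom|force|gap'
python3 - <<'E'
from h import *
for n in ('wrist',): snap(n,n+'8')
im=cv2.imread('pics/wrist8.png');cv2.imwrite('pics/w8z.png',cv2.resize(im[50:400,80:560],(800,583),interpolation=cv2.INTER_CUBIC))
E
```

```text
eef_pos [555.352  51.26   22.463]
eef_rot [ 3.141 -0.     1.005]
wrist_force [-0.202 -0.315  0.216]
moment [ 0.021  0.098 -0.016]
finger_gap 41.999
```

View pics/w8z.png

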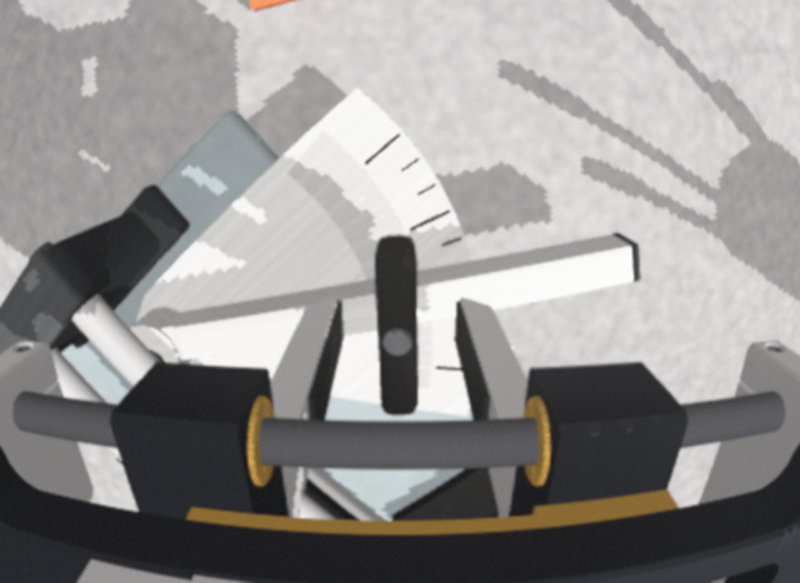

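play_rows(
  commands=[
    {"x":0,"y":0,"z":-0.01,"wx":0,"wy":0,"wz":0,"grip":0.45},
    {"x":0,"y":0,"z":-0.02,"wx":0,"wy":0,"wz":0,"grip":0.45},
    {"x":0,"y":0,"z":-0.03,"wx":0,"wy":0,"wz":0,"grip":0.45},
    {"x":0,"y":0,"z":-0.03,"wx":0,"wy":0,"wz":0,"grip":0.45},
    {"x":-0.03,"y":0,"z":-0.03,"wx":0,"wy":0,"wz":0,"grip":0.45},
    {"x":-0.04,"y":0,"z":-0.02,"wx":0,"wy":0,"wz":0,"grip":0.45},
    {"x":0,"y":0,"z":0,"wx":0,"wy":0,"wz":0,"grip":0.45},
    {"x":0,"y":0,"z":0,"wx":0,"wy":0,"wz":0,"grip":0.45},
  ],
)

```text
clock: 17.85
eef_pos: [517.8, -7.5, 162.5]
eef_rot: [3.141, -0.0, 1.005]
wrist_force: [0.6, 0.7, -0.1]
finger_gap: 42.1
```

```bash
python3 st.py|egrep 'pos|rot|mom|force|gap'
python3 - <<'E'
from h import *
for n in ('wrist',): snap(n,n+'9')
im=cv2.imread('pics/wrist9.png');cv2.imwrite('pics/w9z.png',cv2.resize(im[50:250,160:460],(780,520),interpolation=cv2.INTER_CUBIC))
E
```

```text
eef_pos [517.824  -7.519 162.535]
eef_rot [ 3.141 -0.     1.005]
wrist_force [ 0.606  0.681 -0.109]
moment [ 0.021 -0.037  0.003]
finger_gap 42.118
```

View pics/w9z.png

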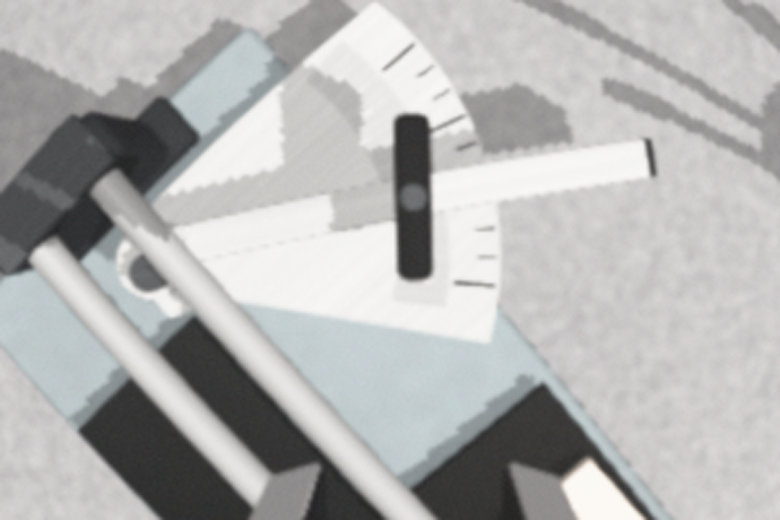

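Run:
```python
from h import *
s=manip.read_state()
k=1/2.6
f=lambda u,v,z: wonz(160+u*k-.3,50+v*k-.3,z,s)
P=np.array([444.1,87.15])
for n,p in dict(m0=(399,57,26),m15=(449,124,26),m45=(474,284,26),m35=(485,228,26),endlo=(655,176,49.5),elo=(450,208,49.5),elo2=(260,247,49.5),endup=(648,140,49.5),k1=(412,114,81.5),k2=(414,279,81.5)).items():
    q=f(*p);v=q[:2]-P;print(n,q.round(1),np.hypot(*v).round(1),(8.2-np.degrees(np.arctan2(v[1],v[0]))).round(2))
a,b=f(412,114,81.5),f(414,279,81.5);print('knob yaw',np.arctan2(*(a-b)[1::-1]), s['eef_rot'][2])
```

```text
m0 [581.7 106.7  26. ] 139.0 0.13
m15 [584.   69.8  26. ] 141.0 15.27
m45 [555.7   3.9  26. ] 139.2 44.9
m35 [573.   22.6  26. ] 144.2 34.81
endlo [645.4   6.5  49.5] 216.8 30.04
elo [564.1  39.3  49.5] 129.2 29.93
elo2 [489.4  68.5  49.5] 49.0 30.59
endup [650.6  21.   49.5] 216.8 25.95
k1 [570.3  77.9  81.5] 126.5 12.4
k2 [537.9  25.5  81.5] 112.3 41.51
knob yaw 1.016950747870505 1.0056787921749002
```

```bash
python3 -c "
from cell import manip
print(manip.sign_off())"
```

```text
the job is handed in; nothing more can be done
None
```

The fence is at the 30° mark with the knob retightened, and I handed the job in at about 18 s of the 58 s allowed.

- **What I did:** I gripped the clamp knob and loosened it by 76°, which is past the 1.25 rad that always frees it. Still holding the knob, I swung the fence about 18°. I then tightened slowly until I felt the screw bite and went about 0.41 rad past that. Finally I let go and moved the arm clear.
- **Fence angle:** the last wrist picture puts the fence's reading face at 29.9–30.0° at two points along the outer half of the bar. A third point near the pivot read 30.6°, but it is the least reliable because it is so close in.
- **Clamping:** the moment rose at about 0.96 N m per rad after the bite, close to the 0.9 given, and ended at about 0.40 N m. From that I estimate a clamp force of about 80 N; I could not measure the force directly. The knob did not spring back when released. Individual moment readings scattered by several hundredths of a N m.
- **Bystanders:** wrist forces on the tool stayed around 9 N or less at every reading, and I saw no contact with any bystander. I did not measure their positions again at the end.
- **What disagreed:** the fingertips are about 40 mm shorter than the reported tool point. My first grip closed on air above the knob without touching it. I measured the offset in the depth pictures and went 39 mm lower for the second grip.

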